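Poke the bronze key stub up out of the ironwood plank

ROBOT

A 6-joint arm with a two-finger parallel gripper is mounted at the origin on the work surface. World frame = base frame: x ahead of the robot, y to its left, z up, the work surface at z = 0. Lengths are in m, angles in rad, forces in N, time in s.
With the tool pointing down it reaches from about 0.375 to 0.9 m from the base axis. Payload 3.1 kg.
Tool frame: the origin (TCP) lies where the fingers leave the gripper's body, on its centre line; the fingertips stand 73 mm ahead of it and the grasp point (between the pads) lies 54 mm ahead of it (manip.tip_reach is the distance from the TCP to the fingertips, in m); z points along the fingers, y is the direction in which the jaws open and shut (so a half turn about z gives the same grasp; the last joint's range is limited). The gripper opens to 85 mm and grips with 20 to 120 N. Pads are 22 mm wide; open, the fingers measure 114 mm over their backs; the gripper's body (76 mm by 85 mm) begins 54 mm behind the grasp point. The pads swing forward as they close: fully open they stand 13 mm farther back than shut.
Start: joints at [1.085, 0.527, 1.433, -0, 1.181, -0.178], TCP at [0.189, 0.596, 0.304] pointing down, gripper open.
Joint ranges: [-3.08, 3.08], [-0.75, 2.2], [0.22, 2.44], [-1.43, 4.57], [0, 2.65], [-2.85, 2.85]. Speed limits (rad/s): [2.79, 2.79, 3.14, 3.14, 3.14, 3.14].

INTERFACE

Orientations are given as a rotation vector (axis times angle).
In Python, from workcell import manip gives the robot as it stands. The module is installed in compiled form; this text tells all that it offers.
- The arm moves only by the shell command python3 -m handwheel 'ROWS' [FORCE]. ROWS is JSON, a list of rows, each a list of 7 numbers: the turn, a rotation vector about the tool's x, y, z in degrees, then the shift along the tool's x, y, z in m, then the finger opening in m, from 0 to 0.0854. In form: [[rx, ry, rz, tx, ty, tz, gripper], ...]. A call has 1 to 5 rows; each row is the pose to reach, as a shift and turn from the pose measured when the call began, along the tool's axes at that moment; what a row does not reach only later rows make up. A row lasts 1/10 s, in which the tool goes at most 50 mm and 8.59 degrees, less where a joint would pass 70% of its speed; a pose out of reach is approached as far as the arm can. A call with a gripper value outside its range is refused whole. The fingers move at their own pace and stop on an object; FORCE is the grip in N (left out, the last holds). Time passes only in rows, so rows that repeat a pose let the fingers close. It gives the time, the measured TCP pose, the force and the opening at its end, in the units of the state.
- manip.observe(): the state, without advancing time (a new reading comes with each control period).
- manip.get_image(name): name is "scene" or "top" or "wrist"; returns a dict with "pixels" (420x560x3 uint8, red, green, blue), "z_map" (420x560 float32, m along the optical axis (not along the pixel's ray), 0 where there is no reading), "fx", "fy", "cx", "cy" (pixels), "xyz" and "attitude" of the camera in the world; the wrist camera has in their place "mount" (4x4, takes a point from camera to tool coordinates, whose origin is the TCP and whose axes are the flange's). Camera axes: x right, y up, looking along -z (the intrinsics and any distortion apply to the point x, -y, -z); pixel columns grow to the right and rows downward; lengths in m; the calibration is good to about 2 mm. The wrist camera is an equidistant fisheye: a pixel r from the principal point sees the ray r / f radians off the axis. A picture is of the moment at which its call begins: read the wrist's pose just before it.
- manip.hand_in(): hands the job in, once; it reports no verdict.
The state is a dict: "t": time; "joint_positions": joint angles; "qvel": joint speeds; "joint_torque": joint torques, N m; "position": TCP position; "eef_rot": TCP orientation; "force": force on the tool from outside, world axes, zero at the start; "wrist_torque": the same for the moment, N m; "opening": finger opening in m.
Only numpy, scipy, OpenCV 4.12 (cv2) and the standard library are available. Lean on these libraries where they do the work, as an engineer would, in place of code of your own. Each camera call takes 0.05 s, during which the arm holds its last target.

TASK

The cam lock on the ironwood plank is already open, but its sprung shoe still grips the bronze key stub, which sits flush in its recess. Take the C-shaped poker by its wooden grip, feel its pin up into the hidden access hole under the plank and gently push the stub up from below until about half of its 30 mm height (some 14 mm) stands out of the plank, not all the way out. Then bring the poker out from under the plank, stand it upright back on its cork mat and let go, without forcing the thin sole strip under the plank or disturbing the other things.

Things in the scene. Friction and masses are not known exactly. Their poses are not given: they have to be found in the camera images.
- plank: dark ironwood plank fixed on two feet, 110 x 300 mm, top 110 mm, wooden underside 72 mm above the table. Origin: on the table below the recess centre; x across the plank (near long edge at x = -36 mm, far edge +74), y along it, z up. Feet fill |y| = 120 to 150 mm; free space between them. Steel cam and open lever on the far side of the top, up to 128 mm high
- recess (a point): centre of the recess mouth in the plank's top, 110 mm above the table; axes as the plank's. Recess 32 (x) x 51.5 mm (y), 30 mm deep, smooth brass liners at its two y ends; its floor has a slot 18 (x) x 40 mm (y) in the middle, open below. A steel shoe (top 114 mm above the table) on its far side presses the stub with about 8 N
- under (a point): point 64 mm above the table below the recess centre, level with the underside of the steel sole strip (60 mm wide, 4 mm thick) hung under the slot. The access hole in this strip, 16 mm wide in x and 11 mm in y, is centred on plank x = 0, but anywhere from y = -13 to +13 mm along the plank: not measured, out of sight, to be found by feel from below
- sole (a joint): the sole strip: how far it is pressed up on its rubber pads, in m; 0 is free, about 8 N for every mm; damaged if pressed up more than 3 mm (about 24 N)
- stub: bronze key stub, a block 30 (x) x 50 (y) x 30 mm (z), about 0.4 kg, in the recess, top flush with the plank; origin: centre of its underside, which starts 80 mm above the table; axes as the plank's. Pushing it up against the shoe's grip takes about 10 to 20 N all the way; pushed off its middle it tilts a little; it stays where it is left
- poker: steel C-shaped poker, 0.3 kg, upright on the mat. Origin: level with its underside, straight below the pin; z up. Lower arm 24 mm wide, z = 0 to 12 mm, x = -72 to +12; foot 68 mm wide at x = -78 to -56; spine 18 mm wide at x = -72 to -58; upper arm z = 125 to 137, x = -72 to +12. The C opens to +x: it goes round the plank's near edge from the near side, spine outside
- poker_tip (a point): round tip of the poker's upright brass pin, 8 mm thick, which stands on the lower arm from 12 to 52 mm above the poker's underside; the tip is 52 mm above it
- poker_grip (a point): point in the poker's wooden grip (24 x 24 mm, 137 to 187 mm above its underside, straight above the pin), 165 mm above the underside
- mat: cork mat fixed on the table, 140 (x) x 110 (y) x 3 mm; origin: centre of its underside. The poker's origin starts about 20 mm from it, towards the mat's +x, so that the whole foot is on the mat
- resonator: bystander: upright bamboo tube, 60 mm across, 120 mm high, origin at the centre of its underside
- pipe: bystander: brass pitch pipe lying on the table, 127 x 18 x 18 mm, origin about the middle of its underside
- cengceng: bystander: pair of small bronze cymbals side by side on one red pad, moving as one piece, 180 x 88 mm, 37 mm high, origin under the centre
- scraper: bystander: black steel scraper with a wooden handle lying on the table, 190 x 26 x 18 mm, origin about the middle of its underside
There are look-alikes about, which are no part of the job. There is more than one size of the poker; the one meant has the size given above.

How it is judged:
By the outcome, as a careful person would: the job done as asked, in the order asked, and still so for the second after the job is handed in, with the robot touching nothing.
It also fails if it takes over 72 s, if anything falls off the work surface, if the arm or the gripper's body presses on something with over 40 N, if the wrist force passes 120 N, or if a joint passes its speed limit or range.

## Working session

There is one attempt and no reset: what is moved stays moved. The work goes in short steps, Python scripts to look and compute and a shell command to move; the robot and the scene stay as the last step left them, time stands still between calls to the robot, and variables do not carry over. Pictures are saved under pics/ and viewed, and the job is handed in when it is done.

```bash
mkdir -p pics; ls; python3 - <<'E'
from workcell import manip
import cv2, numpy as np
print(manip.observe())
for n in ["scene","top","wrist"]:
    o=manip.observe(); im=manip.get_image(n)
    np.savez(f'/tmp/{n}0.npz',**im,pos=o['position'],rot=o['eef_rot'])
    cv2.imwrite(f'pics/{n}0.png',im['pixels'][:,:,::-1])
    print(n,{k:v for k,v in im.items() if k not in('pixels','z_map')}, (im['z_map']>0).mean())
print(manip.tip_reach)
E
```

```text
pics
{'t': 0.0, 'joint_positions': array([ 1.08447852e+00,  5.28427109e-01,  1.43391154e+00, -1.82193280e-05,
        1.18138825e+00, -1.78504337e-01]), 'qvel': array([ 7.88065620e-04, -4.18568140e-05, -1.24636096e-03, -1.28806081e-03,
       -8.29844794e-04,  6.40257823e-04]), 'joint_torque': array([ 2.27693145e-04, -4.42353559e+01, -1.78023541e+01, -2.01222524e-04,
        8.51105258e-03, -7.64421806e-07]), 'position': array([0.18906993, 0.59512399, 0.30295451]), 'eef_rot': array([-0.48149034, -3.10378574,  0.00317689]), 'force': array([-0.34581516,  0.09792056, -0.35505221]), 'wrist_torque': array([-0.00543891, -0.01107861,  0.0175004 ]), 'opening': 0.08538735501434505}
scene {'fx': 467.08152055903594, 'fy': 467.08152055903594, 'cx': 283.7853242970611, 'cy': 215.64643191846332, 'xyz': array([ 1.02584351, -0.76218504,  1.27251582]), 'attitude': array([0.59008518, 0.16830393, 0.50607387])} 0.995922619047619
top {'fx': 508.53615607416083, 'fy': 508.53615607416083, 'cx': 289.0810495168365, 'cy': 210.17780919877256, 'xyz': array([ 0.54123601, -0.08876564,  1.36640272]), 'attitude': array([ 0.04017493, -0.03767698, -1.56202796])} 0.9961267006802721
wrist {'fx': 325.19226210127806, 'fy': 325.19226210127806, 'cx': 280.36981020332297, 'cy': 211.04242767545088, 'mount': array([[ 1.07274658e-03,  9.50999677e-01,  3.09190013e-01,
         8.04581356e-02],
       [ 9.99999420e-01, -1.04846261e-03, -2.44698575e-04,
        -3.90926707e-04],
       [ 9.14659019e-05,  3.09190097e-01, -9.51000250e-01,
        -6.93454207e-02],
       [ 0.00000000e+00,  0.00000000e+00,  0.00000000e+00,
         1.00000000e+00]])} 0.9959013605442177
0.0726
```

View pics/scene0.png

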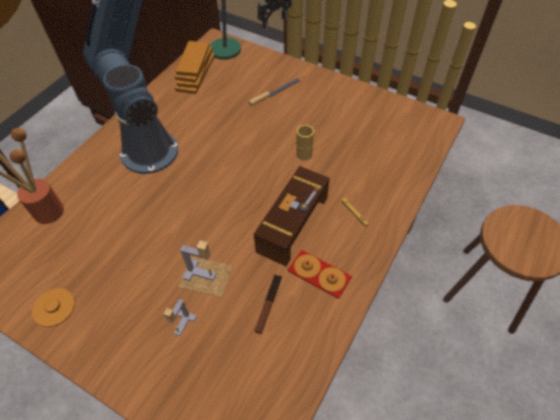

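View pics/top0.png

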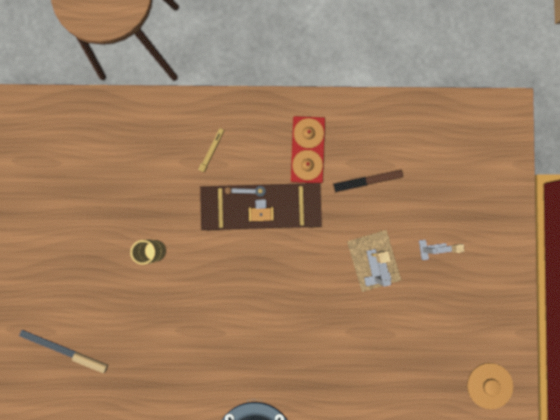

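View pics/wrist0.png

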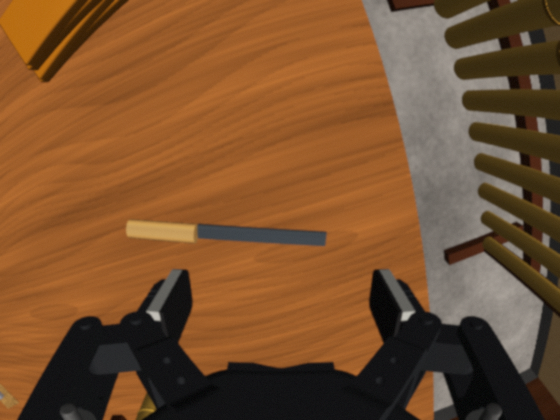

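```bash
cat > h.py <<'E'
import numpy as np, cv2
from scipy.spatial.transform import Rotation as R
def load(n): return dict(np.load(f'/tmp/{n}.npz'))
def rays(im,uv):
    uv=np.atleast_2d(uv).astype(float)
    a=(uv[:,0]-im['cx'])/im['fx']; b=(uv[:,1]-im['cy'])/im['fy']
    if 'mount' in im:
        r=np.hypot(a,b)+1e-12; s=np.sin(r)/r
        d=np.stack([a*s,-b*s,-np.cos(r)],1)
        T=np.eye(4);T[:3,:3]=R.from_rotvec(im['rot']).as_matrix();T[:3,3]=im['pos']
        M=T@im['mount']; return M[:3,3],d@M[:3,:3].T
    d=np.stack([a,-b,-np.ones(len(a))],1)
    return im['xyz'],d@R.from_rotvec(im['attitude']).as_matrix().T
def onplane(im,uv,z):
    o,d=rays(im,uv); return o+d*((z-o[2])/d[:,2])[:,None]
def cloud(im):
    h,w=im['z_map'].shape; v,u=np.mgrid[:h,:w]
    o,d=rays(im,np.stack([u.ravel(),v.ravel()],1))
    z=im['z_map'].ravel()
    if 'mount' in im:
        a=(u.ravel()-im['cx'])/im['fx']; b=(v.ravel()-im['cy'])/im['fy']
        z=z/np.cos(np.hypot(a,b))
    return (o+d*z[:,None]).reshape(h,w,3)
def tri(im1,uv1,im2,uv2):
    o1,d1=rays(im1,uv1);o2,d2=rays(im2,uv2);d1=d1[0];d2=d2[0]
    A=np.stack([d1,-d2],1);s=np.linalg.lstsq(A,o2-o1,rcond=None)[0]
    p,q=o1+d1*s[0],o2+d2*s[1];return (p+q)/2,np.linalg.norm(p-q)
E
python3 - <<'E'
from h import *
for n,(u0,v0,u1,v1) in {'top0':(190,110,480,310),'scene0':(150,160,370,340)}.items():
    im=load(n);c=im['pixels'][v0:v1,u0:u1,::-1];k=min(800/(u1-u0),600/(v1-v0))
    cv2.imwrite(f'pics/{n}c.png',cv2.resize(c,None,fx=k,fy=k,interpolation=cv2.INTER_CUBIC));print(n,k)
    P=cloud(im)
    for uv in ([(261,214),(384,257),(262,203),(390,275),(308,164)] if n=='top0' else [(203,246),(290,205),(214,288)]): print(uv,P[uv[1],uv[0]].round(4))
E
```

```text
top0 2.7586206896551726
(261, 214) [ 0.5937 -0.017   0.1074]
(384, 257) [ 0.4934 -0.3064  0.1899]
(262, 203) [ 0.6209 -0.0193  0.1097]
(390, 275) [ 0.4388 -0.355   0.0126]
(308, 164) [ 0.7293 -0.1351  0.0363]
scene0 3.3333333333333335
(203, 246) [ 0.4998 -0.3115  0.1887]
(290, 205) [ 0.6103 -0.0292  0.1157]
(214, 288) [ 0.5248 -0.3378  0.0044]
```

View pics/top0c.png

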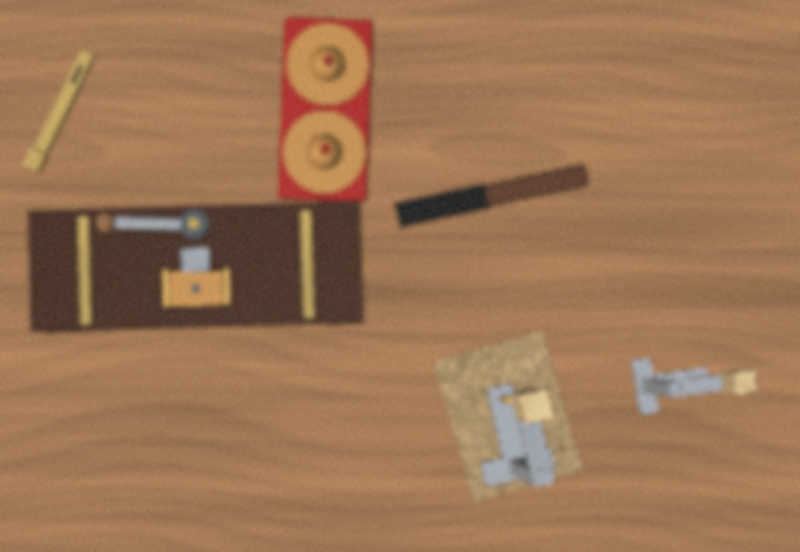

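View pics/scene0c.png

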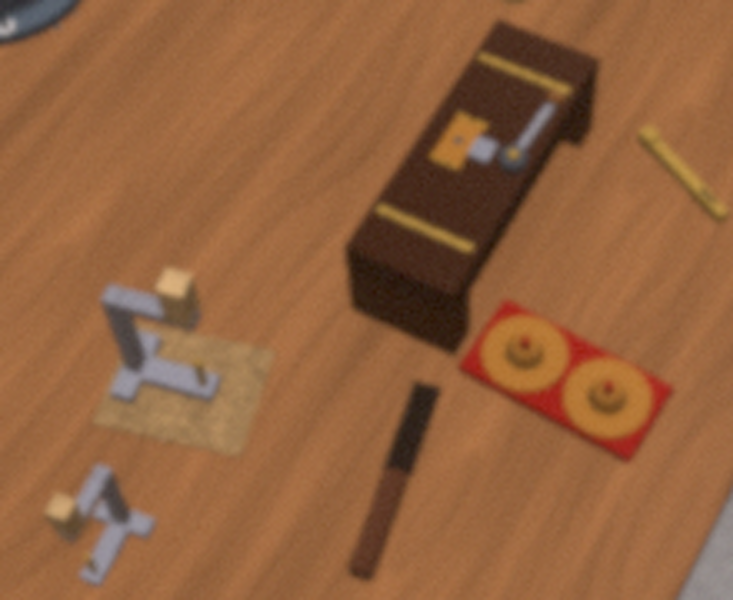

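```bash
python3 - <<'E'
from h import *
def rect(p): 
    r=cv2.minAreaRect((p*1000).astype(np.float32)); return np.round(r[0],1),np.round(r[1],1),round(r[2],2)
for n in ['top0','scene0']:
    im=load(n);P=cloud(im);hsv=cv2.cvtColor(im['pixels'],cv2.COLOR_RGB2HSV);H,S,V=[hsv[...,i].astype(int) for i in range(3)]
    X,Y,Z=P[...,0],P[...,1],P[...,2]
    box=lambda x0,x1,y0,y1:(X>x0)&(X<x1)&(Y>y0)&(Y<y1)
    print(n,'table z',np.median(Z[box(.3,.4,-.2,.0)]))
    m=box(.5,.75,-.25,.2)&(Z>.095)&(Z<.118); print('plank',m.sum(),rect(P[m][:,:2]),np.median(Z[m]))
    m2=m&(V>130)&(S>120)&box(.55,.65,-.06,.03); print('stub+liners',m2.sum(),rect(P[m2][:,:2]),np.median(Z[m2]))
    g=box(.4,.6,-.4,-.25)&(Z>.18)&(Z<.2); print('grip',g.sum(),rect(P[g][:,:2]),np.median(Z[g]), np.round(P[g].mean(0),4))
    f=box(.38,.6,-.42,-.25)&(Z>.12)&(Z<.15); print('upper arm',f.sum(),rect(P[f][:,:2]),np.median(Z[f]))
    l=box(.38,.6,-.42,-.22)&(Z>.009)&(Z<.022); print('lower',l.sum(),rect(P[l][:,:2]),np.median(Z[l]))
    mt=box(.38,.62,-.42,-.22)&(H>14)&(H<32)&(S>60)&(Z<.02)&(V>120); print('mat',mt.sum())
    ys,xs=np.nonzero(mt); 
    for (u,v) in []: pass
    np.save(f'/tmp/mat_{n}.npy',mt)
    t=hsv[262:264,365:368] if n=='top0' else None
    print(t)
im=load('top0');hsv=cv2.cvtColor(im['pixels'],cv2.COLOR_RGB2HSV);print(hsv[245:250,358:364].reshape(-1,3)[:8],hsv[250,330:334])
E
```

```text
top0 table z -0.00027048751616343125
plank 5143 (array([612.7, -16.4]), array([110.3, 300.2]), 2.17) 0.11004807895013036
stub+liners 286 (array([591.5,  -7.5]), array([45.1, 83.8]), 19.74) 0.1098551659301591
grip 115 (array([ 492.8, -307.3]), array([23.9, 25. ]), 11.54) 0.189495476440942 [ 0.493  -0.3068  0.1892]
upper arm 203 (array([ 464.2, -313.6]), array([83.9, 20.3]), 15.93) 0.1395484605345385
lower 314 (array([ 491.4, -309.9]), array([166.6, 105. ]), 16.26) 0.01457831248265895
mat 1605
[[[ 18  98 166]
  [ 18  99 167]
  [ 18  90 165]]

 [[ 18  95 175]
  [ 18  97 168]
  [ 18  92 167]]]
scene0 table z -0.00041344552439004367
plank 2874 (array([612.8, -17.6]), array([112.8, 306.2]), 2.08) 0.10915444773162775
stub+liners 145 (array([582.7, -20.4]), array([49.5, 63.3]), 2.23) 0.10913507238248776
grip 82 (array([ 493.3, -310.8]), array([26.1, 24.9]), 15.47) 0.1883958719949952 [ 0.4946 -0.3108  0.1882]
upper arm 173 (array([ 464.6, -315.9]), array([83.9, 23.5]), 11.06) 0.13887330292101518
lower 282 (array([ 475.3, -321.3]), array([100.4, 138.9]), 74.07) 0.014350250947631205
mat 1013
None
[[ 18  97 177]
 [ 18  96 184]
 [ 18  96 178]
 [ 18  94 176]
 [ 18  97 173]
 [ 18  95 175]
 [ 18  95 180]
 [ 18  96 180]] [[ 13 123 172]
 [ 14 121 173]
 [ 14 122 171]
 [ 14 124 167]]
```

```bash
python3 - <<'E'
from h import *
for n in ['top0','scene0']:
    im=load(n);P=cloud(im);hsv=cv2.cvtColor(im['pixels'],cv2.COLOR_RGB2HSV);H,S,V=[hsv[...,i].astype(int) for i in range(3)]
    X,Y,Z=P[...,0],P[...,1],P[...,2]
    box=(X>.36)&(X<.62)&(Y>-.43)&(Y<-.2)
    # mat colour: hue 16+, S lower
    m=(box&(H>=16)&(H<=30)&(S<115)&(S>40)&(Z<.008)).astype(np.uint8)
    m=cv2.morphologyEx(m,cv2.MORPH_OPEN,np.ones((3,3)))
    c=max(cv2.findContours(m,0,cv2.CHAIN_APPROX_NONE)[0],key=cv2.contourArea)
    q=onplane(im,c[:,0,:],.003)
    r=cv2.minAreaRect((q[:,:2]*1000).astype(np.float32));print(n,'mat',r,np.median(Z[m>0]))
    print(cv2.boxPoints(r).round(1).tolist())
    d=im['pixels'].copy()
    cv2.drawContours(d,[c],-1,(255,0,0),1)
    u,v=c[:,0,:].mean(0).astype(int); cv2.imwrite(f'pics/{n}m.png',cv2.resize(d[v-60:v+60,u-60:u+60,::-1],None,fx=5,fy=5))
    # spine/arm steel: low sat, above
    for lo,hi in [(.132,.146),(.012,.019)]:
        s=(box&(S<70)&(Z>lo)&(Z<hi)); p=P[s][:,:2]*1000
        mu=p.mean(0); e=np.linalg.svd(p-mu,full_matrices=False)[2][0]
        print(lo,s.sum(),mu.round(1),np.degrees(np.arctan2(e[1],e[0])),cv2.minAreaRect(p.astype(np.float32)))
    # stub hole mark etc
E
```

```text
top0 mat ((477.0828857421875, -313.72052001953125), (141.60867309570312, 111.93891906738281), 16.916013717651367) 0.0025694342852110585
[[393.1000061035156, -280.79998779296875], [425.6000061035156, -387.8999938964844], [561.0999755859375, -346.70001220703125], [528.5, -239.60000610351562]]
0.132 188 [ 451.2 -316.5] -165.1771811600626 ((464.22955322265625, -313.750244140625), (83.84632110595703, 20.013031005859375), 15.738900184631348)
0.012 238 [ 454.3 -310.4] -178.2899177488091 ((461.0453796386719, -313.7954406738281), (88.95948791503906, 68.57901000976562), 14.584476470947266)Traceback (most recent call last):
  File "<stdin>", line 9, in <module>
ValueError: max() iterable argument is empty
```

View pics/top0m.png

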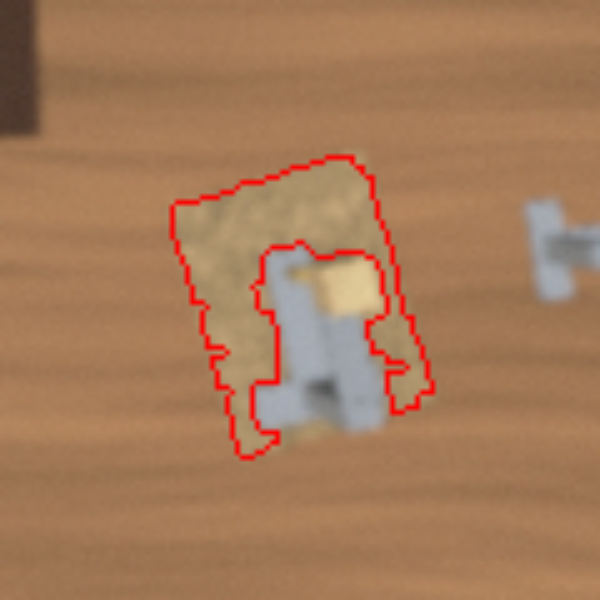

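```bash
cat > go.py <<'E'
import sys
from h import *
from workcell import manip
def delta(p,yaw,o=None):
    """target: tool z down, tool x at world yaw (deg). returns tool-frame rotvec deg, shift"""
    o=o or manip.observe(); R0=R.from_rotvec(o['eef_rot'])
    c,s=np.cos(np.radians(yaw)),np.sin(np.radians(yaw))
    Rt=R.from_matrix(np.array([[c,s,0],[s,-c,0],[0,0,-1]]))
    return (R0.inv()*Rt).as_rotvec(degrees=True), R0.inv().apply(np.array(p)-o['position'])
if __name__=='__main__':
    a=[float(x) for x in sys.argv[1:]]
    o=manip.observe();Rm=R.from_rotvec(o['eef_rot']).as_matrix()
    print('t',round(o['t'],2),'pos',o['position'].round(4),'xyaw',np.degrees(np.arctan2(Rm[1,0],Rm[0,0])).round(2),'z',Rm[:,2].round(4),'F',o['force'].round(2),'M',o['wrist_torque'].round(2),'op',o['opening'].round(4),'q',o['joint_positions'].round(2))
    if a:
        r,d=delta(a[:3],a[3],o); print('rot',r.round(2),'shift',d.round(4))
E
python3 go.py 0.45 0.2 0.30 16; python3 go.py 0.45 0.2 0.30 196;python3 go.py 0.493 -0.307 0.30 15.7;python3 go.py 0.493 -0.307 0.30 195.7
```

```text
Traceback (most recent call last):
  File "go.py", line 13, in <module>
    print('t',round(o['t'],2),'pos',o['position'].round(4),'xyaw',np.degrees(np.arctan2(Rm[1,0],Rm[0,0])).round(2),'z',Rm[:,2].round(4),'F',o['force'].round(2),'M',o['wrist_torque'].round(2),'op',o['opening'].round(4),'q',o['joint_positions'].round(2))
                                                                                                                                                                                                    ^^^^^^^^^^^^^^^^^^
AttributeError: 'float' object has no attribute 'round'
Traceback (most recent call last):
  File "go.py", line 13, in <module>
    print('t',round(o['t'],2),'pos',o['position'].round(4),'xyaw',np.degrees(np.arctan2(Rm[1,0],Rm[0,0])).round(2),'z',Rm[:,2].round(4),'F',o['force'].round(2),'M',o['wrist_torque'].round(2),'op',o['opening'].round(4),'q',o['joint_positions'].round(2))
                                                                                                                                                                                   
[... 583 characters left out ...]
                              ^^^^^^^^^^^^^^^^^^
AttributeError: 'float' object has no attribute 'round'
Traceback (most recent call last):
  File "go.py", line 13, in <module>
    print('t',round(o['t'],2),'pos',o['position'].round(4),'xyaw',np.degrees(np.arctan2(Rm[1,0],Rm[0,0])).round(2),'z',Rm[:,2].round(4),'F',o['force'].round(2),'M',o['wrist_torque'].round(2),'op',o['opening'].round(4),'q',o['joint_positions'].round(2))
                                                                                                                                                                                                    ^^^^^^^^^^^^^^^^^^
AttributeError: 'float' object has no attribute 'round'
```

```bash
sed -i "s/o\['opening'\].round(4)/round(o['opening'],4)/" go.py; python3 go.py 0.40 0.4 0.31 120; python3 go.py 0.493 -0.307 0.30 15.7
```

```text
t 0.15 pos [0.1891 0.5953 0.3031] xyaw 162.36 z [-8.0e-04 -1.5e-03 -1.0e+00] F [-0.52 -0.2  -0.09] M [-0.01  0.01 -0.07] op 0.0851 q [ 1.08  0.53  1.43 -0.    1.18 -0.18]
rot [-1.000e-01  2.000e-02  4.236e+01] shift [-0.2601 -0.1222 -0.0067]
t 0.15 pos [0.1891 0.5953 0.3031] xyaw 162.36 z [-8.0e-04 -1.5e-03 -1.0e+00] F [-0.52 -0.2  -0.09] M [-0.01  0.01 -0.07] op 0.0851 q [ 1.08  0.53  1.43 -0.    1.18 -0.18]
rot [-6.0000e-02  1.2000e-01  1.4666e+02] shift [-0.563  -0.7678  0.0042]
```

```bash
python3 -m handwheel '[[0,0,8.5,-0.043,-0.020,0,0.085],[0,0,17,-0.086,-0.041,0,0.085],[0,0,25.5,-0.129,-0.061,-0.002,0.085],[0,0,34,-0.172,-0.082,-0.004,0.085],[0,0,42,-0.217,-0.102,-0.006,0.085]]'; python3 go.py 0.49 0.17 0.31 78;  python3 go.py 0.493 -0.307 0.30 15.7
```

```text
t: 0.65
position: [0.3657, 0.4308, 0.3091]
eef_rot: [-1.569, -2.721, 0.004]
force: [0.9, 0.7, 0.1]
opening: 0.0847
t 0.65 pos [0.3657 0.4308 0.3091] xyaw 120.06 z [-0.0014 -0.0019 -1.    ] F [0.87 0.66 0.07] M [-0.01 -0.07 -0.02] op 0.0847 q [ 0.67  0.44  1.58 -0.    1.12  0.15]
rot [-0.1   0.1  42.06] shift [-0.288  -0.0231 -0.0006]
t 0.65 pos [0.3657 0.4308 0.3091] xyaw 120.06 z [-0.0014 -0.0019 -1.    ] F [0.87 0.66 0.07] M [-0.01 -0.07 -0.02] op 0.0847 q [ 0.67  0.44  1.58 -0.    1.12  0.15]
rot [-4.0000e-02  1.5000e-01  1.0436e+02] shift [-0.7023 -0.2594  0.0103]
```

```bash
python3 -m handwheel '[[0,0,8.5,-0.049,-0.004,0,0.085],[0,0,17,-0.098,-0.008,0,0.085],[0,0,25.5,-0.146,-0.012,0,0.085],[0,0,34,-0.195,-0.016,0,0.085],[0,0,42,-0.244,-0.020,0,0.085]]'; python3 go.py 0.49 -0.04 0.31 36;  python3 go.py 0.493 -0.307 0.30 15.7
```

```text
t: 1.15
position: [0.471, 0.2078, 0.3093]
eef_rot: [2.446, 1.971, -0.004]
force: [0.1, -0.3, 0.7]
opening: 0.0847
t 1.15 pos [0.471  0.2078 0.3093] xyaw 77.73 z [-0.0016 -0.0018 -1.    ] F [ 0.13 -0.27  0.66] M [ 0.02 -0.06  0.05] op 0.0847 q [ 0.2   0.37  1.7  -0.    1.07  0.41]
rot [-2.000e-02  1.400e-01  4.173e+01] shift [-0.2381  0.0712 -0.0003]
t 1.15 pos [0.471  0.2078 0.3093] xyaw 77.73 z [-0.0016 -0.0018 -1.    ] F [ 0.13 -0.27  0.66] M [ 0.02 -0.06  0.05] op 0.0847 q [ 0.2   0.37  1.7  -0.    1.07  0.41]
rot [1.000e-02 1.500e-01 6.203e+01] shift [-0.4983  0.1309  0.0102]
```

```bash
python3 -m handwheel '[[0,0,8.5,-0.047,0.0125,0,0.085],[0,0,17,-0.094,0.025,0,0.085],[0,0,25.5,-0.141,0.037,0,0.085],[0,0,34,-0.188,0.05,0,0.085],[0,0,42,-0.235,0.062,0,0.085]]';  python3 go.py 0.493 -0.307 0.30 15.7
```

```text
t: 1.65
position: [0.4814, -0.037, 0.3097]
eef_rot: [2.992, 0.954, -0.003]
force: [-0.1, 0.1, 0.1]
opening: 0.085
t 1.65 pos [ 0.4814 -0.037   0.3097] xyaw 35.38 z [-0.0015 -0.0018 -1.    ] F [-0.05  0.13  0.11] M [-0.04 -0.06  0.04] op 0.085 q [-0.31  0.33  1.77 -0.    1.04  0.65]
rot [ 0.06  0.12 19.68] shift [-0.1469  0.2268  0.0101]
```

```bash
python3 -m handwheel '[[0,0,4,-0.027,0.041,0,0.085],[0,0,8,-0.054,0.082,0,0.085],[0,0,12,-0.081,0.123,0.0,0.085],[0,0,16,-0.108,0.164,0.0,0.085],[0,0,19.7,-0.125,0.195,0.0,0.085]]';  python3 - <<'E'
from workcell import manip
import cv2,numpy as np
o=manip.observe(); im=manip.get_image('wrist')
np.savez('/tmp/wrist1.npz',**im,pos=o['position'],rot=o['eef_rot'])
cv2.imwrite('pics/wrist1.png',im['pixels'][:,:,::-1])
E
python3 go.py 0.493 -0.307 0.30 15.7
```

```text
t: 2.15
position: [0.492, -0.2716, 0.3099]
eef_rot: [3.111, 0.421, -0.003]
force: [1.6, -0.3, 0.0]
opening: 0.0849
t 2.2 pos [ 0.4935 -0.2769  0.3101] xyaw 15.16 z [ 0.0017 -0.0086 -1.    ] F [ 2.53 -4.15  0.88] M [-0.06 -0.04  0.05] op 0.0849 q [-0.71  0.44  1.58 -0.01  1.12  0.6 ]
rot [ 0.5   0.04 -0.54] shift [-0.0083  0.0288  0.0104]
```

View pics/wrist1.png

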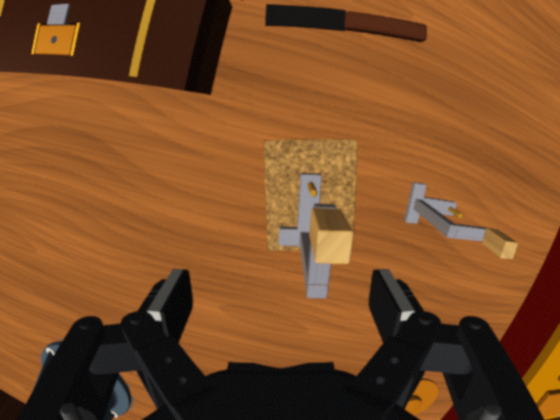

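```bash
python3 -m handwheel '[[0,0,-0.3,-0.004,0.014,0,0.085],[0,0,-0.5,-0.008,0.028,0,0.085],[0,0,-0.5,-0.008,0.028,0,0.085]]';  python3 - <<'E'
from workcell import manip
from h import *
o=manip.observe(); im=manip.get_image('wrist')
print(o['qvel'].round(3))
np.savez('/tmp/wrist2.npz',**im,pos=o['position'],rot=o['eef_rot'])
im=load('wrist2')
cv2.imwrite('pics/wrist2.png',im['pixels'][:,:,::-1])
P=cloud(im);X,Y,Z=[P[...,i] for i in range(3)]
hsv=cv2.cvtColor(im['pixels'],cv2.COLOR_RGB2HSV);S=hsv[...,1]
b=(X>.36)&(X<.62)&(Y>-.43)&(Y<-.2)
def rc(m): return [np.round(q,1) for q in cv2.minAreaRect((P[m][:,:2]*1000).astype(np.float32))]
print('ref z',np.median(Z[b&(Z<.01)]))
g=b&(Z>.185)&(Z<.195);print('grip',g.sum(),rc(g),np.median(Z[g]))
g=b&(Z>.133)&(Z<.146)&(S<80);print('arm',g.sum(),rc(g),np.median(Z[g]))
g=b&(Z>.010)&(Z<.02)&(S<80);print('low',g.sum(),rc(g),np.median(Z[g]))
g=b&(Z>.03)&(Z<.065)&(S>80)&(X>.46);print('pin',g.sum(),P[g].mean(0).round(4),P[g].max(0))
E
python3 go.py 0.493 -0.307 0.30 15.7
```

```text
t: 2.5
position: [0.4931, -0.3075, 0.3103]
eef_rot: [3.103, 0.426, 0.001]
force: [0.3, 0.7, -0.4]
opening: 0.0851
[ 0.032 -0.017  0.038  0.021  0.015  0.018]
ref z -0.00034430565052756545
grip 1317 [array([ 493. , -307.7]), array([23.8, 24.1]), np.float64(13.0)] 0.18920201376894638
arm 844 [array([ 463.5, -314.3]), array([83.8, 17.5]), np.float64(12.9)] 0.13928136378707878
low 766 [array([ 461., -315.]), array([89.2, 67.6]), np.float64(13.2)] 0.014259620543947638
pin 67 [ 0.494  -0.3071  0.048 ] [ 0.49644226 -0.30400209  0.05521698]
t 2.55 pos [ 0.4929 -0.3061  0.3102] xyaw 15.65 z [ 0.0014 -0.008  -1.    ] F [ 0.01 -0.75 -0.42] M [0.02 0.02 0.08] op 0.0849 q [-0.75  0.46  1.54 -0.01  1.13  0.55]
rot [ 0.46  0.05 -0.05] shift [-0.0002  0.0008  0.0103]
```

View pics/wrist2.png

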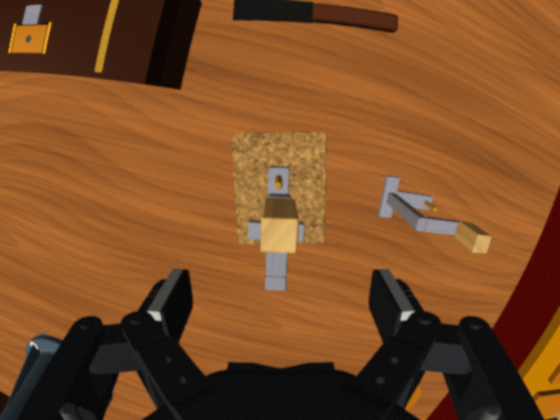

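```bash
python3 go.py 0.4935 -0.3077 0.222 13.2
```

```text
t 2.55 pos [ 0.4929 -0.3061  0.3102] xyaw 15.65 z [ 0.0014 -0.008  -1.    ] F [ 0.01 -0.75 -0.42] M [0.02 0.02 0.08] op 0.0849 q [-0.75  0.46  1.54 -0.01  1.13  0.55]
rot [0.46 0.04 2.45] shift [0.0002 0.0009 0.0883]
```

```bash
python3 -m handwheel '[[0.46,0,2.45,0,0.001,0.03,0.085],[0.46,0,2.45,0,0.001,0.065,0.085],[0.46,0,2.45,0,0.001,0.088,0.085],[0.46,0,2.45,0,0.001,0.088,0.085]]'; python3 go.py 0.4935 -0.3077 0.222 13.2
```

```text
t: 2.95
position: [0.4917, -0.3048, 0.2191]
eef_rot: [-3.114, -0.363, 0.01]
force: [0.3, -0.1, -0.1]
opening: 0.0852
t 2.95 pos [ 0.4917 -0.3048  0.2191] xyaw 13.29 z [-0.0069  0.006  -1.    ] F [ 0.29 -0.06 -0.1 ] M [ 0.04  0.03 -0.03] op 0.0852 q [-0.75  0.58  1.62 -0.    0.95  0.59]
rot [-0.42  0.31  0.09] shift [ 0.001   0.0032 -0.0029]
```

```bash
python3 -m handwheel '[[-0.4,0.3,0,0.001,0.003,-0.003,0.085],[-0.4,0.3,0,0.001,0.003,-0.003,0.085]]'; python3 go.py 0.4935 -0.3077 0.222 13.2;python3 go.py 0.4935 -0.3077 0.222 13.2
```

```text
t: 3.15
position: [0.4943, -0.3075, 0.2237]
eef_rot: [3.119, 0.365, 0.003]
force: [0.1, -0.2, 0.6]
opening: 0.0849
t 3.15 pos [ 0.4943 -0.3075  0.2237] xyaw 13.35 z [ 0.002  -0.0014 -1.    ] F [ 0.14 -0.23  0.56] M [-0.03  0.04  0.03] op 0.0849 q [-0.75  0.57  1.62  0.    0.95  0.59]
rot [ 0.1  -0.09  0.15] shift [-0.0008  0.      0.0017]
t 3.15 pos [ 0.4943 -0.3075  0.2237] xyaw 13.35 z [ 0.002  -0.0014 -1.    ] F [ 0.14 -0.23  0.56] M [-0.03  0.04  0.03] op 0.0849 q [-0.75  0.57  1.62  0.    0.95  0.59]
rot [ 0.1  -0.09  0.15] shift [-0.0008  0.      0.0017]
```

```bash
python3 -m handwheel '[[0,0,0,0,0,0.001,0.04],[0,0,0,0,0,0.001,0.015],[0,0,0,0,0,0.001,0.015],[0,0,0,0,0,0.001,0.015],[0,0,0,0,0,0.001,0.015]]' 70; python3 go.py 0.4935 -0.3077 0.222 13.2
```

```text
t: 3.65
position: [0.4946, -0.3076, 0.2232]
eef_rot: [3.118, 0.364, 0.005]
force: [-0.4, 0.7, 2.0]
opening: 0.0233
t 3.65 pos [ 0.4946 -0.3076  0.2232] xyaw 13.33 z [ 0.0032 -0.0019 -1.    ] F [-0.4   0.71  1.95] M [ 0.17 -0.01 -0.03] op 0.0233 q [-0.75  0.57  1.62  0.    0.95  0.59]
rot [ 0.15 -0.15  0.13] shift [-0.0011 -0.0002  0.0012]
```

```bash
python3 - <<'E'
from h import *
t,s=load('top0'),load('scene0')
print(tri(t,(261.05,214.4),s,(287.4,202)))
E
python3 -m handwheel '[[0,0,0,0,0,-0.006,0.015],[0,0,0,0,0,-0.012,0.015],[0,0,0,0,0,-0.012,0.015]]'; python3 go.py 0.495 -0.03 0.235 2.1
```

```text
(array([ 0.59323504, -0.01667391,  0.10492448]), np.float64(0.0010793349973048975))
t: 3.95
position: [0.4948, -0.3079, 0.2359]
eef_rot: [3.117, 0.364, 0.006]
force: [-0.3, -0.1, -2.7]
opening: 0.0231
t 3.95 pos [ 0.4948 -0.3079  0.2359] xyaw 13.33 z [ 0.0042 -0.0028 -1.    ] F [-0.35 -0.07 -2.7 ] M [-0.02 -0.03  0.05] op 0.0231 q [-0.75  0.56  1.61  0.    0.97  0.59]
rot [ 0.19 -0.21 11.23] shift [ 6.420e-02 -2.703e-01  2.000e-04]
```

```bash
python3 -m handwheel '[[0,0,1.5,0.006,-0.025,0,0.015],[0,0,4,0.014,-0.06,0,0.015],[0.1,-0.1,6,0.023,-0.097,0,0.015],[0.1,-0.1,8,0.032,-0.135,0,0.015],[0.2,-0.2,10,0.042,-0.175,0,0.015]]'; python3 go.py 0.495 -0.03 0.235 2.1
```

```text
t: 4.45
position: [0.4951, -0.1268, 0.2354]
eef_rot: [-3.14, -0.087, -0.001]
force: [0.5, -0.2, -3.2]
opening: 0.0232
t 4.45 pos [ 0.4951 -0.1268  0.2354] xyaw 3.19 z [ 3.e-04  0.e+00 -1.e+00] F [ 0.51 -0.16 -3.17] M [ 0.  -0.1 -0. ] op 0.0232 q [-0.47  0.48  1.78  0.    0.88  1.05]
rot [-0.   -0.02  1.09] shift [ 0.0052 -0.0966  0.0004]
```

```bash
python3 -m handwheel '[[0,0,0.5,0.002,-0.035,0,0.015],[0,0,1.1,0.004,-0.065,0,0.015],[0,0,1.1,0.005,-0.088,0,0.015],[0,0,1.1,0.005,-0.096,0,0.015],[0,0,1.1,0.005,-0.096,0,0.015]]';  python3 - <<'E'
from workcell import manip
from h import *
for k,n in enumerate(['wrist','top']):
    o=manip.observe(); im=manip.get_image(n)
    np.savez(f'/tmp/{n}3.npz',**im,pos=o['position'],rot=o['eef_rot'])
    cv2.imwrite(f'pics/{n}3.png',im['pixels'][:,:,::-1])
E
python3 go.py 0.495 -0.03 0.235 2.1
```

```text
t: 4.95
position: [0.4946, -0.0299, 0.2354]
eef_rot: [3.141, 0.061, 0.0]
force: [0.5, 0.2, -2.6]
opening: 0.0235
t 5.05 pos [ 0.4952 -0.0314  0.2355] xyaw 2.1 z [ 1.1e-03 -8.0e-04 -1.0e+00] F [-0.11  0.35 -2.8 ] M [ 0.05 -0.15  0.01] op 0.0237 q [-0.29  0.46  1.82 -0.    0.86  1.25]
rot [ 0.05 -0.06 -0.  ] shift [-0.0001 -0.0014  0.0005]
```

View pics/wrist3.png

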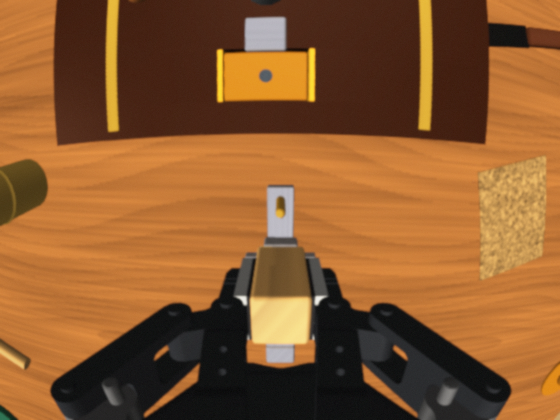

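```bash
python3 - <<'E'
from h import *
im=load('wrist3');P=cloud(im);X,Y,Z=[P[...,i] for i in range(3)]
hsv=cv2.cvtColor(im['pixels'],cv2.COLOR_RGB2HSV);H,S,V=[hsv[...,i].astype(int) for i in range(3)]
def blob(m,z,box=None):
    m=m.astype(np.uint8);c=max(cv2.findContours(m,0,cv2.CHAIN_APPROX_NONE)[0],key=cv2.contourArea)
    q=onplane(im,c[:,0],z);r=cv2.minAreaRect((q[:,:2]*1000).astype(np.float32));return [np.round(a,1) for a in r],m.sum()
roi=np.zeros(Z.shape,bool);roi[30:120,200:330]=1
m=roi&(V>150)&(S>100)
print('stub+liners',blob(m,.11),np.median(Z[m]))
mb=(Z>.103)&(Z<.116)&(V<100)&(X>.5); print('plank near edge pts'); 
for u in range(90,470,60):
    col=np.nonzero(V[:200,u]<110)[0]; v=col.max(); print(u,v,onplane(im,(u,v),.11)[0].round(4),P[v-1,u].round(4))
print('dot',onplane(im,(265.3,75.7),.11))
roi=np.zeros(Z.shape,bool);roi[130:290,440:]=1
m=roi&(S<215)&(S>60)&(H>=14); 
m=roi&(np.abs(Z-.0022)<.003)&(H>=15)
m=cv2.morphologyEx(m.astype(np.uint8),cv2.MORPH_OPEN,np.ones((3,3)))
print('mat',blob(m,.003), hsv[210,510],hsv[210,400])
roi=np.zeros(Z.shape,bool);roi[180:222,266:296]=1
m=roi&(Z>.035)&(Z<.08); print('pin',m.sum(),P[m].mean(0).round(4),P[m].max(0).round(4))
print(tri(load('wrist3'),(265.3,75.7),load('top3'),(261.05,214.4)))
E
```

```text
stub+liners ([array([593.3, -17.4]), array([32.6, 58. ]), np.float64(2.1)], np.uint64(4678)) 0.10929792264264067
plank near edge pts
90 140 [0.5544 0.1004 0.11  ] [0.555 0.101 0.109]
150 136 [0.5556 0.0544 0.11  ] [0.5562 0.0547 0.1091]
210 133 [0.5572 0.015  0.11  ] [0.5577 0.0152 0.1091]
270 186 [ 0.5253 -0.0224  0.11  ] [ 0.5727 -0.0268  0.3047]
330 133 [ 0.5597 -0.0572  0.11  ] [ 0.5603 -0.057   0.1108]
390 135 [ 0.5614 -0.0951  0.11  ] [ 0.5621 -0.095   0.1102]
450 140 [ 0.5626 -0.1384  0.11  ] [ 0.5633 -0.1389  0.109 ]
dot [[ 0.592232   -0.01727733  0.11      ]]
mat ([array([ 475.9, -312.9]), array([141.7, 112.1]), np.float64(16.9)], np.uint64(6961)) [ 18 145 220] [ 14 183 198]
pin 170 [ 0.4944 -0.03    0.0568] [ 0.4966 -0.0263  0.0673]
(array([ 0.59282204, -0.01696671,  0.10415386]), np.float64(4.8229590145565284e-05))
```

```bash
python3 -m handwheel '[[0,0,0,0,-0.001,0.004,0.015],[0,0,0,0,-0.002,0.009,0.015],[0,0,0,0.01,-0.002,0.0095,0.015],[0,0,0,0.03,-0.002,0.0095,0.015],[0,0,0,0.03,-0.002,0.0095,0.015]]'; python3 go.py 0.5947 -0.0292 0.226 2.1
```

```text
t: 5.55
position: [0.5289, -0.0294, 0.2263]
eef_rot: [3.139, 0.057, 0.011]
force: [0.6, -0.3, -2.0]
opening: 0.0231
t 5.55 pos [ 0.5289 -0.0294  0.2263] xyaw 2.07 z [ 0.0069 -0.0022 -1.    ] F [ 0.57 -0.32 -2.01] M [ 0.01 -0.19  0.04] op 0.0231 q [-0.27  0.51  1.75 -0.    0.87  1.27]
rot [ 0.14 -0.39 -0.03] shift [0.0658 0.0022 0.0007]
```

```bash
python3 -m handwheel '[[0,-0.2,0,0.015,0.001,0,0.015],[0.1,-0.4,0,0.03,0.001,0,0.015],[0.1,-0.4,0,0.045,0.002,0,0.015],[0.1,-0.4,0,0.060,0.002,0,0.015],[0.1,-0.4,0,0.0655,0.002,0,0.015]]'; python3 -m handwheel '[[0,0,0,0,0,0,0.015]]';python3 go.py 0.5947 -0.0292 0.226 2.1
```

```text
t: 6.05
position: [0.5956, -0.0294, 0.2265]
eef_rot: [3.14, 0.057, 0.002]
force: [0.5, -0.1, -1.6]
opening: 0.0234
t: 6.15
position: [0.5958, -0.0295, 0.2262]
eef_rot: [3.14, 0.057, 0.001]
force: [-0.6, -0.2, -2.5]
opening: 0.0238
t 6.15 pos [ 0.5958 -0.0295  0.2262] xyaw 2.07 z [ 4.e-04 -1.e-03 -1.e+00] F [-0.65 -0.22 -2.51] M [-0.03 -0.09 -0.06] op 0.0238 q [-0.24  0.59  1.58 -0.    0.98  1.3 ]
rot [ 0.06 -0.02 -0.03] shift [-0.0011 -0.0003  0.0002]
```

```bash
python3 -m handwheel '[[0,0,0,-0.001,0,-0.003,0.015],[0,0,0,-0.001,0,-0.005,0.015],[0,0,0,-0.001,0,-0.0068,0.015],[0,0,0,-0.001,0,-0.0068,0.015]]';python3 go.py
```

```text
t: 6.55
position: [0.594, -0.0294, 0.2328]
eef_rot: [3.14, 0.057, -0.001]
force: [-0.2, -0.3, -4.9]
opening: 0.0233
t 6.55 pos [ 0.594  -0.0294  0.2328] xyaw 2.07 z [-9.e-04 -9.e-04 -1.e+00] F [-0.17 -0.29 -4.87] M [ 0.01 -0.12  0.05] op 0.0233 q [-0.24  0.58  1.58 -0.    0.99  1.3 ]
```

```bash
python3 -m handwheel '[[0,0,0,0,0,-0.0006,0.015],[0,0,0,0,0,-0.0006,0.015]]';python3 go.py
```

```text
t: 6.75
position: [0.5939, -0.0294, 0.2331]
eef_rot: [3.14, 0.057, -0.002]
force: [1.0, 0.3, -6.8]
opening: 0.0234
t 6.75 pos [ 0.5939 -0.0294  0.2331] xyaw 2.07 z [-1.1e-03 -8.0e-04 -1.0e+00] F [ 0.95  0.29 -6.8 ] M [-0.03 -0.22 -0.01] op 0.0234 q [-0.24  0.57  1.58 -0.    0.99  1.3 ]
```

Solid contact with the sole (≈4 N, 0.5 mm). Slide along +y (tool −y), lightly pressed.

```bash
python3 -m handwheel '[[0,0,0,0,-0.001,0,0.015],[0,0,0,0,-0.002,0,0.015]]';python3 go.py 0.5945 -0.0274 0.2335 2.1
```

```text
t: 6.95
position: [0.5938, -0.028, 0.233]
eef_rot: [3.139, 0.057, -0.002]
force: [0.4, -3.1, -6.3]
opening: 0.0229
t 6.95 pos [ 0.5938 -0.028   0.233 ] xyaw 2.09 z [-0.0011 -0.0022 -1.    ] F [ 0.35 -3.09 -6.34] M [-0.65 -0.17  0.05] op 0.0229 q [-0.23  0.57  1.58 -0.    0.99  1.3 ]
rot [ 0.13  0.07 -0.01] shift [ 0.0007 -0.0006 -0.0005]
```

```bash
python3 -m handwheel '[[0,0,0,0,-0.001,0,0.015],[0,0,0,0,-0.002,0,0.015]]';python3 go.py 0.5945 -0.0274 0.2335 2.1
```

```text
t: 7.15
position: [0.5938, -0.0262, 0.233]
eef_rot: [3.138, 0.058, -0.002]
force: [0.9, -1.7, -6.6]
opening: 0.023
t 7.15 pos [ 0.5938 -0.0262  0.233 ] xyaw 2.1 z [-0.0013 -0.0029 -1.    ] F [ 0.94 -1.68 -6.6 ] M [-0.62 -0.14 -0.  ] op 0.023 q [-0.23  0.57  1.58 -0.    0.99  1.31]
rot [0.16 0.08 0.  ] shift [ 0.0007  0.0012 -0.0005]
```

```bash
python3 -m handwheel '[[0,0,0,0,-0.001,0,0.015],[0,0,0,0,-0.002,0,0.015]]';python3 go.py 0.5945 -0.0254 0.2335 2.1;  python3 -m handwheel '[[0.1,0,0,0,-0.001,0,0.015],[0.1,0,0,0,-0.002,0,0.015]]';python3 go.py 0.5945 -0.0254 0.2335 2.1
```

```text
t: 7.35
position: [0.5937, -0.0243, 0.233]
eef_rot: [3.138, 0.058, -0.002]
force: [-0.4, -3.0, -6.6]
opening: 0.0236
t 7.35 pos [ 0.5937 -0.0243  0.233 ] xyaw 2.1 z [-0.0014 -0.0031 -1.    ] F [-0.42 -3.01 -6.6 ] M [-0.63 -0.16 -0.05] op 0.0236 q [-0.23  0.57  1.58 -0.    0.99  1.31]
rot [0.18 0.09 0.  ] shift [ 0.0008  0.0012 -0.0005]
t: 7.55
position: [0.5935, -0.0221, 0.233]
eef_rot: [3.14, 0.057, -0.003]
force: [0.1, -1.1, -5.6]
opening: 0.0232
t 7.55 pos [ 0.5935 -0.0221  0.233 ] xyaw 2.1 z [-0.0016 -0.001  -1.    ] F [ 0.1  -1.14 -5.62] M [-0.31 -0.09 -0.01] op 0.0232 q [-0.22  0.57  1.58 -0.    0.99  1.31]
rot [ 0.05  0.09 -0.  ] shift [ 0.0008  0.0033 -0.0005]
```

```bash
python3 -m handwheel '[[0,0,0,0.0005,-0.001,-0.0004,0.015],[0,0,0,0.0005,-0.002,-0.0004,0.015]]';python3 go.py 0.5945 -0.0204 0.2335 2.1
```

```text
t: 7.75
position: [0.5941, -0.0194, 0.2338]
eef_rot: [-3.141, -0.057, 0.002]
force: [-0.1, -0.3, -2.6]
opening: 0.0233
t 7.75 pos [ 0.5941 -0.0194  0.2338] xyaw 2.07 z [-1.2e-03  3.0e-04 -1.0e+00] F [-0.05 -0.3  -2.57] M [-0.02 -0.11  0.  ] op 0.0233 q [-0.22  0.57  1.58  0.    0.99  1.31]
rot [-0.02  0.07 -0.03] shift [0.0004 0.001  0.0003]
```

```bash
 python3 -m handwheel '[[0,0,0,0.0003,-0.001,0,0.015],[0,0,0,0.0003,-0.002,0,0.015]]';python3 go.py 0.5945 -0.0184 0.2335 2.1
```

```text
t: 7.95
position: [0.5946, -0.017, 0.2342]
eef_rot: [-3.14, -0.057, 0.0]
force: [-0.4, -0.0, -3.4]
opening: 0.0233
t 7.95 pos [ 0.5946 -0.017   0.2342] xyaw 2.07 z [-0.e+00  7.e-04 -1.e+00] F [-0.36 -0.04 -3.39] M [-0.05 -0.11  0.05] op 0.0233 q [-0.22  0.57  1.58  0.    0.99  1.32]
rot [-0.04  0.   -0.03] shift [-0.0002  0.0014  0.0007]
```

```bash
python3 -m handwheel '[[0,0,0,0,0.0003,-0.001,0.015],[0,0,0,0,0.0003,-0.0016,0.015]]';python3 go.py 0.5945 -0.0174 0.2335 2.1
```

```text
t: 8.15
position: [0.5948, -0.0172, 0.2362]
eef_rot: [-3.14, -0.057, -0.001]
force: [-0.6, 0.0, -2.6]
opening: 0.0229
t 8.15 pos [ 0.5948 -0.0172  0.2362] xyaw 2.08 z [ 7.e-04  6.e-04 -1.e+00] F [-0.56  0.02 -2.63] M [ 0.06 -0.08  0.04] op 0.0229 q [-0.22  0.57  1.57  0.    1.    1.32]
rot [-0.04 -0.04 -0.02] shift [-0.0003  0.0002  0.0027]
```

```bash
python3 -m handwheel '[[0,0,0,0,-0.0007,-0.0015,0.015],[0,0,0,0,-0.0012,-0.0015,0.015]]';python3 go.py 0.5945 -0.0174 0.2335 2.1
```

```text
t: 8.35
position: [0.595, -0.016, 0.238]
eef_rot: [-3.141, -0.057, -0.002]
force: [-0.4, -0.0, -2.9]
opening: 0.0231
t 8.35 pos [ 0.595 -0.016  0.238] xyaw 2.07 z [ 1.4e-03  6.0e-04 -1.0e+00] F [-0.43 -0.02 -2.88] M [-0.03 -0.13  0.  ] op 0.0231 q [-0.21  0.57  1.57  0.    1.    1.32]
rot [-0.03 -0.08 -0.03] shift [-0.0006  0.0014  0.0045]
```

```bash
python3 -m handwheel '[[0,0,0,0,-0.0007,0,0.015],[0,0.1,0,0,-0.0012,0,0.015]]';python3 go.py 0.5945 -0.0174 0.2335 2.1
```

```text
t: 8.55
position: [0.595, -0.0148, 0.2381]
eef_rot: [-3.141, -0.057, -0.005]
force: [0.3, -0.3, -2.5]
opening: 0.0234
t 8.55 pos [ 0.595  -0.0148  0.2381] xyaw 2.08 z [ 3.3e-03  4.0e-04 -1.0e+00] F [ 0.3  -0.29 -2.54] M [-0.2  -0.    0.02] op 0.0234 q [-0.21  0.57  1.57  0.    1.    1.32]
rot [-0.02 -0.19 -0.02] shift [-0.0006  0.0025  0.0046]
```

```bash
python3 -m handwheel '[[0,-0.1,0,-0.0002,0.0008,-0.003,0.015],[0,-0.2,0,-0.0004,0.0016,-0.006,0.015],[0,-0.2,0,-0.0004,0.0016,-0.0095,0.015],[0,-0.2,0,-0.0004,0.0016,-0.0095,0.015]]';python3 go.py 0.5945 -0.0164 0.2628 2.1
```

```text
t: 8.95
position: [0.5948, -0.0165, 0.2482]
eef_rot: [-3.141, -0.057, -0.001]
force: [-0.2, 0.6, -2.1]
opening: 0.0234
t 8.95 pos [ 0.5948 -0.0165  0.2482] xyaw 2.07 z [ 5.e-04  1.e-04 -1.e+00] F [-0.23  0.62 -2.05] M [ 0.04 -0.12 -0.03] op 0.0234 q [-0.22  0.55  1.56  0.    1.02  1.32]
rot [-0.   -0.03 -0.03] shift [-0.0003 -0.0002 -0.0146]
```

```bash
python3 -m handwheel '[[0,0,0,0,0,-0.001,0.015],[0,0,0,0,0,-0.002,0.015],[0,0,0,0,0,-0.003,0.015]]' 90;python3 go.py 0.5945 -0.0164 0.2628 2.1
```

```text
t: 9.25
position: [0.5943, -0.0165, 0.2493]
eef_rot: [-3.141, -0.057, 0.002]
force: [2.8, -0.9, -19.3]
opening: 0.0232
t 9.25 pos [ 0.5943 -0.0165  0.2493] xyaw 2.07 z [-1.2e-03  5.0e-04 -1.0e+00] F [  2.82  -0.89 -19.32] M [-0.23 -0.94 -0.02] op 0.0232 q [-0.22  0.55  1.56  0.    1.03  1.32]
rot [-0.03  0.07 -0.03] shift [ 0.0002 -0.0001 -0.0135]
```

```bash
python3 -m handwheel '[[0,0,0,0,0,-0.002,0.015],[0,0,0,0,0,-0.0035,0.015],[0,0,0,0,0,-0.005,0.015]]' 90;python3 go.py 0.5945 -0.0164 0.2628 2.1
```

```text
t: 9.55
position: [0.5943, -0.0163, 0.2534]
eef_rot: [-3.14, -0.056, 0.003]
force: [4.0, -0.3, -18.8]
opening: 0.023
t 9.55 pos [ 0.5943 -0.0163  0.2534] xyaw 2.05 z [-0.0021  0.0013 -1.    ] F [  3.97  -0.26 -18.8 ] M [ 0.05 -1.12  0.05] op 0.023 q [-0.22  0.55  1.56  0.    1.04  1.32]
rot [-0.08  0.12 -0.05] shift [ 0.0001  0.0001 -0.0094]
```

```bash
python3 -m handwheel '[[0,0.05,0,0,0,-0.002,0.015],[0,0.1,0,0,0,-0.0035,0.015],[0,0.1,0,0,0,-0.005,0.015]]' 90;python3 - <<'E'
from workcell import manip
from h import *
o=manip.observe(); im=manip.get_image('wrist')
np.savez('/tmp/wrist4.npz',**im,pos=o['position'],rot=o['eef_rot'])
cv2.imwrite('pics/wrist4.png',im['pixels'][:,:,::-1])
im=manip.get_image('scene');np.savez('/tmp/scene4.npz',**im)
cv2.imwrite('pics/scene4.png',cv2.resize(im['pixels'][130:290,200:400,::-1],None,fx=3.5,fy=3.5,interpolation=2))
E
python3 go.py 0.5945 -0.0164 0.2628 2.1
```

```text
t: 9.85
position: [0.5942, -0.0161, 0.2584]
eef_rot: [-3.139, -0.056, 0.001]
force: [2.9, 1.3, -19.4]
opening: 0.0234
t 9.95 pos [ 0.5942 -0.0161  0.2587] xyaw 2.05 z [-4.0e-04  1.7e-03 -1.0e+00] F [  2.51   0.1  -17.59] M [ 0.13 -0.9   0.  ] op 0.0228 q [-0.22  0.54  1.56  0.    1.05  1.32]
rot [-0.1   0.02 -0.05] shift [ 0.0003  0.0003 -0.0041]
```

View pics/wrist4.png

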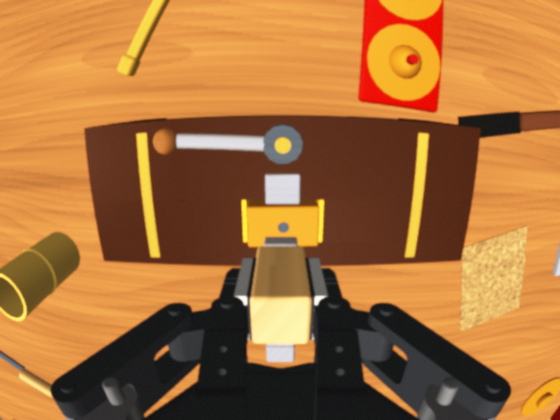

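View pics/scene4.png

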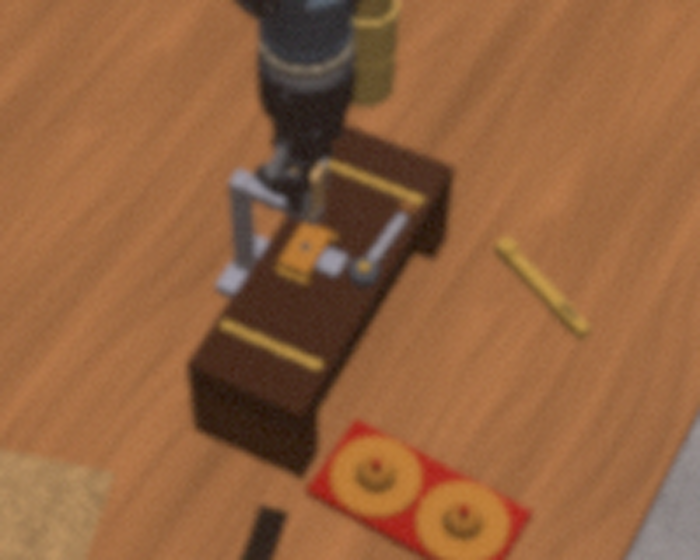

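```bash
cat > st.py <<'E'
import sys
from h import *
for n in sys.argv[1:]:
    im=load(n);P=cloud(im);X,Y,Z=[P[...,i] for i in range(3)]
    a=np.radians(2.05);dx,dy=X-.5935,Y+.0174
    px=dx*np.cos(a)+dy*np.sin(a);py=-dx*np.sin(a)+dy*np.cos(a)
    m=(abs(px)<.013)&(abs(py)<.023)&(Z<.145)&(Z>.1)
    hsv=cv2.cvtColor(im['pixels'],cv2.COLOR_RGB2HSV);m&=(hsv[...,1]>110)&(hsv[...,2]>120)
    A=np.stack([px[m],py[m],np.ones(m.sum())],1);c=np.linalg.lstsq(A,Z[m],rcond=None)[0]
    pm=(abs(py)>.035)&(abs(py)<.075)&(abs(px)<.03)&(abs(Z-.11)<.005)
    print(n,m.sum(),'median z',np.median(Z[m]).round(4),'fit z0',c[2].round(4),'slopes',c[:2].round(3),'plank z',np.median(Z[pm]).round(4),'px extents',px[m].min().round(3),px[m].max().round(3))
E
python3 st.py wrist4 scene4 top0 wrist3
```

```text
wrist4 2025 median z 0.1185 fit z0 0.1185 slopes [0.008 0.041] plank z 0.1094 px extents -0.013 0.013
scene4 101 median z 0.1186 fit z0 0.1184 slopes [0.007 0.002] plank z 0.1093 px extents -0.013 0.013
top0 197 median z 0.1099 fit z0 0.1101 slopes [-0.016 -0.006] plank z 0.1102 px extents -0.013 0.013
wrist3 3199 median z 0.1093 fit z0 0.1093 slopes [-0.001 -0.   ] plank z 0.1094 px extents -0.013 0.013
```

```bash
python3 -m handwheel '[[0,0,0,0,0.0002,-0.0015,0.015],[0,0,0,0,0.0002,-0.003,0.015],[0,0,0,0,0.0002,-0.004,0.015],[0,0,0,0,0.0002,-0.004,0.015]]' 90;python3 - <<'E'
from workcell import manip
from h import *
o=manip.observe(); im=manip.get_image('wrist')
np.savez('/tmp/wrist5.npz',**im,pos=o['position'],rot=o['eef_rot'])
E
python3 go.py 0.5945 -0.0164 0.2628 2.1; python3 st.py wrist5
```

```text
t: 10.35
position: [0.5942, -0.0162, 0.263]
eef_rot: [-3.139, -0.056, 0.001]
force: [2.8, 0.6, -17.4]
opening: 0.0231
t 10.4 pos [ 0.5941 -0.0162  0.2629] xyaw 2.05 z [-4.e-04  2.e-03 -1.e+00] F [  2.12   1.11 -16.8 ] M [ 0.29 -0.95  0.06] op 0.0227 q [-0.22  0.54  1.55  0.    1.05  1.32]
rot [-0.11  0.02 -0.05] shift [0.0003 0.0002 0.0001]
wrist5 2019 median z 0.1231 fit z0 0.1231 slopes [0.011 0.058] plank z 0.1094 px extents -0.013 0.013
```

```bash
python3 -m handwheel '[[0,0,0,0,0,0.004,0.015],[0,0,0,0,0,0.012,0.015],[0,0,0,0,0,0.02,0.015],[0,0,0,0,0,0.026,0.015],[0,0,0,0,0,0.026,0.015]]';python3 go.py 0.5945 -0.0164 0.2265 2.1
```

```text
t: 10.9
position: [0.5935, -0.0161, 0.2361]
eef_rot: [-3.139, -0.056, 0.004]
force: [0.3, 0.2, -1.5]
opening: 0.0231
t 10.9 pos [ 0.5935 -0.0161  0.2361] xyaw 2.05 z [-0.0026  0.0022 -1.    ] F [ 0.34  0.21 -1.45] M [-0.01 -0.05  0.  ] op 0.0231 q [-0.22  0.57  1.58  0.    1.    1.32]
rot [-0.13  0.15 -0.05] shift [0.001  0.0003 0.0096]
```

```bash
python3 -m handwheel '[[-0.1,0.1,0,0.0005,0,0.004,0.015],[-0.1,0.15,0,0.0005,0,0.0085,0.015],[-0.1,0.15,0,0.0005,0,0.0085,0.015]]';python3 - <<'E'
from workcell import manip
from h import *
o=manip.observe(); im=manip.get_image('wrist')
np.savez('/tmp/wrist6.npz',**im,pos=o['position'],rot=o['eef_rot'])
cv2.imwrite('pics/wrist6.png',im['pixels'][:,:,::-1])
E
python3 go.py 0.5 -0.0164 0.2265 2.1; python3 st.py wrist6
```

```text
t: 11.2
position: [0.5936, -0.016, 0.2269]
eef_rot: [-3.14, -0.056, 0.002]
force: [-0.7, -0.1, -2.9]
opening: 0.023
t 11.25 pos [ 0.5937 -0.016   0.2272] xyaw 2.05 z [-1.e-03  8.e-04 -1.e+00] F [ 0.16  0.12 -2.49] M [ 0.03 -0.06  0.02] op 0.0228 q [-0.22  0.58  1.58  0.    0.98  1.32]
rot [-0.05  0.05 -0.05] shift [-0.0937 -0.003   0.0008]
wrist6 1715 median z 0.123 fit z0 0.1231 slopes [0.058 0.058] plank z 0.1094 px extents -0.013 0.013
```

View pics/wrist6.png

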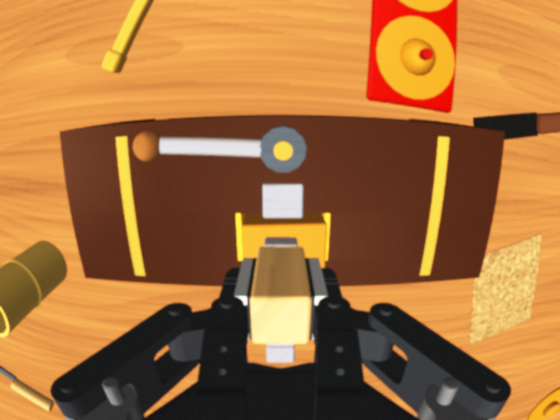

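```bash
python3 -m handwheel '[[0,0,0,-0.015,-0.0005,0,0.015],[0,0,0,-0.035,-0.001,0,0.015],[0,0,0,-0.055,-0.002,0,0.015],[0,0,0,-0.075,-0.0025,0,0.015],[0,0,0,-0.095,-0.003,0,0.015]]';python3 -m handwheel '[[0,0,0,-0.004,0,0,0.015]]';python3 - <<'E'
from workcell import manip
from h import *
o=manip.observe(); im=manip.get_image('wrist')
np.savez('/tmp/wrist7.npz',**im,pos=o['position'],rot=o['eef_rot'])
cv2.imwrite('pics/wrist7.png',im['pixels'][:,:,::-1])
E
python3 go.py 0.4945 -0.3076 0.235 13.3; python3 st.py wrist7
```

```text
t: 11.75
position: [0.4982, -0.0165, 0.2276]
eef_rot: [-3.141, -0.056, 0.0]
force: [-0.3, -1.1, -2.3]
opening: 0.0231
t: 11.85
position: [0.4918, -0.0161, 0.2276]
eef_rot: [-3.14, -0.056, 0.005]
force: [-0.4, -1.0, -2.7]
opening: 0.023
t 11.9 pos [ 0.4927 -0.0164  0.2279] xyaw 2.05 z [-1.4e-03  8.0e-04 -1.0e+00] F [-0.35 -0.14 -2.22] M [ 0.05 -0.11 -0.  ] op 0.0232 q [-0.26  0.47  1.83  0.    0.84  1.27]
rot [ -0.06   0.07 -11.25] shift [-0.0086  0.2911 -0.0074]
wrist7 4012 median z 0.123 fit z0 0.123 slopes [-0.001  0.059] plank z 0.1093 px extents -0.013 0.013
```

View pics/wrist7.png

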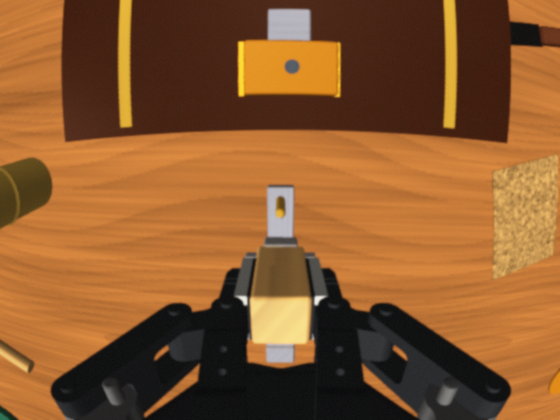

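```bash
python3 -m handwheel '[[0,0,-1,-0.001,0.02,-0.004,0.015],[0,0,-3,-0.002,0.055,-0.0075,0.015],[0,0,-5,-0.003,0.095,-0.0075,0.015],[0,0,-7,-0.004,0.135,-0.0075,0.015],[0,0,-9,-0.006,0.175,-0.0075,0.015]]';python3 go.py 0.4945 -0.3076 0.235 13.3
```

```text
t: 12.4
position: [0.4946, -0.1938, 0.2357]
eef_rot: [3.126, 0.305, 0.002]
force: [1.4, 0.2, -3.6]
opening: 0.0232
t 12.4 pos [ 0.4946 -0.1938  0.2357] xyaw 11.14 z [ 1.6e-03 -8.0e-04 -1.0e+00] F [ 1.4   0.21 -3.59] M [ 0.06 -0.14 -0.01] op 0.0232 q [-0.58  0.5   1.74  0.    0.91  0.79]
rot [ 0.06 -0.08 -2.16] shift [-0.022   0.1116  0.0008]
```

```bash
python3 -m handwheel '[[0,0,-1,-0.008,0.04,0,0.015],[0,0,-2,-0.015,0.075,0,0.015],[0,0,-2.1,-0.02,0.1,0,0.015],[0,0,-2.1,-0.022,0.1105,0,0.015],[0,0,-2.1,-0.022,0.1115,0,0.015]]';python3 go.py 0.4945 -0.3076 0.2232 13.3
```

```text
t: 12.9
position: [0.4952, -0.3091, 0.2358]
eef_rot: [3.119, 0.359, 0.004]
force: [0.7, 1.1, -2.7]
opening: 0.0226
t 12.9 pos [ 0.4952 -0.3091  0.2358] xyaw 13.13 z [ 0.0029 -0.0016 -1.    ] F [ 0.66  1.07 -2.75] M [ 0.06 -0.11  0.02] op 0.0226 q [-0.75  0.56  1.61  0.    0.98  0.59]
rot [ 0.13 -0.14 -0.17] shift [-0.0004 -0.0016  0.0126]
```

```bash
python3 -m handwheel '[[0,0,0,0,-0.0015,0.004,0.015],[0,0,0,0,-0.0015,0.008,0.015],[0,0,0,0,-0.0015,0.010,0.015],[0,0,0,0,-0.0015,0.0115,0.015]]';python3 go.py 0.4945 -0.3076 0.2232 13.3
```

```text
t: 13.3
position: [0.4949, -0.3064, 0.2239]
eef_rot: [3.12, 0.361, 0.003]
force: [0.4, -0.1, -3.2]
opening: 0.0233
t 13.3 pos [ 0.4949 -0.3064  0.2239] xyaw 13.21 z [ 2.2e-03 -8.0e-04 -1.0e+00] F [ 0.45 -0.12 -3.15] M [ 0.03 -0.1  -0.03] op 0.0233 q [-0.75  0.57  1.62  0.    0.95  0.59]
rot [ 0.07 -0.11 -0.09] shift [-0.0007  0.001   0.0007]
```

```bash
python3 -m handwheel '[[0,0,0,0,0,0.0007,0.015],[0,0,0,0,0,0.001,0.015]]';python3 go.py 0.4945 -0.3076 0.2232 13.3
```

```text
t: 13.5
position: [0.4951, -0.3061, 0.2233]
eef_rot: [3.119, 0.362, 0.004]
force: [-0.3, 1.2, 0.0]
opening: 0.0231
t 13.5 pos [ 0.4951 -0.3061  0.2233] xyaw 13.23 z [ 2.5e-03 -9.0e-04 -1.0e+00] F [-0.32  1.24  0.01] M [ 0.11 -0.01  0.02] op 0.0231 q [-0.75  0.57  1.62  0.    0.95  0.59]
rot [ 0.08 -0.12 -0.07] shift [-0.0009  0.0013  0.0001]
```

```bash
python3 -m handwheel '[[0,0,0,0,0,0,0.03],[0,0,0,0,0,0,0.04],[0,0,0,0,0,0,0.06],[0,0,0,0,0,0,0.075],[0,0,0,0,0,0,0.075]]' 20;python3 go.py 0.4945 -0.3076 0.30 13.3; python3 - <<'E'
from workcell import manip
from h import *
o=manip.observe(); im=manip.get_image('wrist')
np.savez('/tmp/wrist8.npz',**im,pos=o['position'],rot=o['eef_rot'])
cv2.imwrite('pics/wrist8.png',im['pixels'][:,:,::-1])
E
```

```text
t: 14.0
position: [0.4952, -0.3062, 0.2234]
eef_rot: [3.119, 0.362, 0.004]
force: [-0.1, -0.0, -0.1]
opening: 0.075
t 14.0 pos [ 0.4952 -0.3062  0.2234] xyaw 13.23 z [ 0.0027 -0.0011 -1.    ] F [-0.14 -0.02 -0.12] M [0.05 0.02 0.03] op 0.075 q [-0.75  0.57  1.62  0.    0.95  0.59]
rot [ 0.1  -0.14 -0.07] shift [-0.0008  0.0013 -0.0766]
```

View pics/wrist8.png

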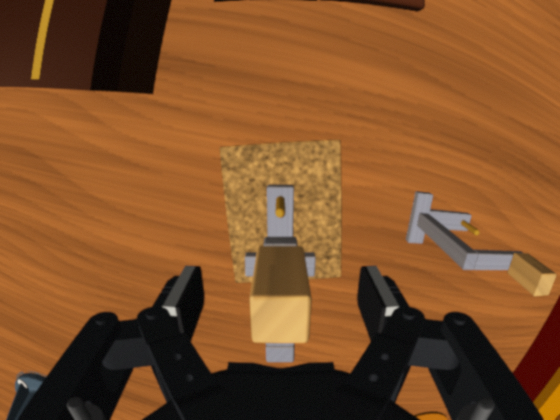

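Poker stands freely at (280, 250) on the mat with the jaws clear of it on both sides. Retreat straight up.

```bash
python3 -m handwheel '[[0,0,0,0,0,-0.015,0.075],[0,0,0,0,0,-0.045,0.075],[0,0,0,0,0,-0.085,0.075],[0,0,0,0,0,-0.125,0.08],[0,0,0,0,0,-0.14,0.08]]'; python3 -m handwheel '[[0,0,0,-0.04,0,0,0.08],[0,0,0,-0.07,0,0,0.08],[0,0,0,-0.07,0,0,0.08],[0,0,0,-0.07,0,0,0.08]]'; python3 - <<'E'
from workcell import manip
from h import *
o=manip.observe();print(o['t'],o['position'],o['force'],o['qvel'].round(3))
for n in ['wrist','top','scene']:
    o=manip.observe(); im=manip.get_image(n)
    np.savez(f'/tmp/{n}9.npz',**im,pos=o['position'],rot=o['eef_rot'])
    cv2.imwrite(f'pics/{n}9.png',im['pixels'][:,:,::-1])
im=load('wrist9')
P=cloud(im);X,Y,Z=[P[...,i] for i in range(3)]
S=cv2.cvtColor(im['pixels'],cv2.COLOR_RGB2HSV)[...,1]
b=(X>.36)&(X<.62)&(Y>-.43)&(Y<-.2)
def rc(m): return [np.round(q,1) for q in cv2.minAreaRect((P[m][:,:2]*1000).astype(np.float32))]
g=b&(Z>.185)&(Z<.195);print('grip',g.sum(),rc(g),np.median(Z[g]))
g=b&(Z>.133)&(Z<.146)&(S<80);print('arm',rc(g),np.median(Z[g]))
g=b&(Z>.010)&(Z<.02)&(S<80);print('low',rc(g),np.median(Z[g]))
d=np.abs(load('top9')['pixels'].astype(int)-load('top0')['pixels']).sum(2)>90
cv2.imwrite('pics/diff9.png',(d*255).astype(np.uint8))
E
python3 st.py top9 scene9
```

```text
t: 14.55
position: [0.4959, -0.307, 0.3679]
eef_rot: [3.113, 0.361, 0.012]
force: [0.7, -0.4, 0.8]
opening: 0.08
t: 14.95
position: [0.4275, -0.3233, 0.3677]
eef_rot: [3.113, 0.359, 0.013]
force: [0.8, 0.4, -1.0]
opening: 0.0798
14.95 [ 0.42752373 -0.32325845  0.36766951] [ 0.7924709   0.35404606 -1.01733675] [ 0.024  0.017 -0.021  0.003 -0.001  0.   ]
grip 977 [array([ 493.9, -306.1]), array([23.1, 23.7]), np.float64(13.1)] 0.18924297306542656
arm [array([ 450.9, -316.1]), array([55.5, 17.5]), np.float64(13.5)] 0.13930976339585882
low [array([ 428.5, -321.4]), array([21.9, 66.5]), np.float64(13.2)] 0.01436060071905293
top9 192 median z 0.1238 fit z0 0.1237 slopes [0.015 0.047] plank z 0.1099 px extents -0.013 0.012
scene9 106 median z 0.1225 fit z0 0.123 slopes [-0.054  0.071] plank z 0.1092 px extents -0.013 0.013
```

View pics/scene9.png

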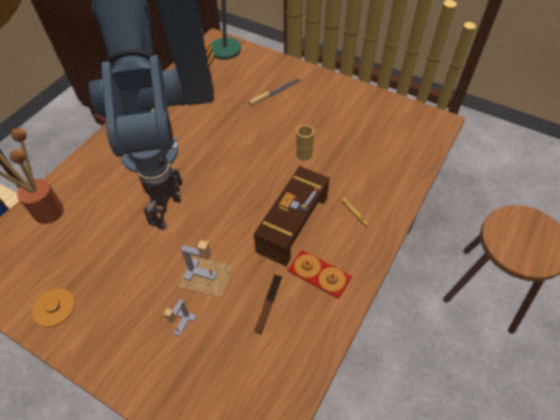

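View pics/diff9.png

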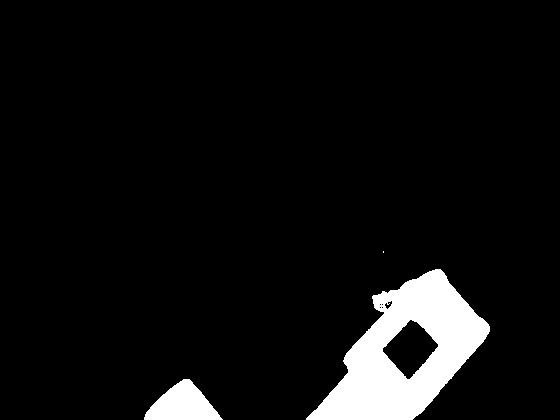

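```bash
python3 -c "
from workcell import manip
print(manip.hand_in())"
```

```text
the job is handed in; nothing more can be done
None
```

The stub is pushed up about half its height, the poker is back upright on its mat, and the job is handed in at about 15 s. No verdict was reported.

**What I did:** I gripped the poker by its wooden grip and brought it in from the near side. I slid the pin along under the sole strip with about 4 N, roughly 0.5 mm of press, until it dropped into the hole at about plank y = +1 mm. I then pushed the stub up with about 14–17 N, brought the poker out, stood it on the mat and let go.

**Last checks:**
- **Stub:** its top is 13.7–13.9 mm above the plank in all three cameras, against the 14 mm asked. It is tilted about 3° along the plank.
- **Poker:** it stands upright within about 2 mm of where it started, with the grip top 189 mm above the table and the yaw unchanged at about 13°.
- **Other things:** comparing the top camera's first and last pictures shows only the arm has moved. The gripper is clear of everything.
- **Not checked:** the sole strip was not visible, so "not forced" rests on the wrist force readings during the search. It was pressed about 0.5 mm, well short of the 3 mm damage limit.

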